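Tidy the braai shelf: tubs to the caddy, glasses to the tray, pot to the trivet

ROBOT

A 6-joint arm with a two-finger parallel gripper is mounted at the origin on the work surface. World frame = base frame: x ahead of the robot, y to its left, z up, the work surface at z = 0. Lengths are in m, angles in rad, forces in N, time in s.
With the tool pointing down it reaches from about 0.25 to 0.775 m from the base axis. Payload 4 kg.
Tool frame: the origin (TCP) lies on the centre line of the jaws, within the pads' length; the fingertips stand 8 mm ahead of it and the grasp point (between the pads) lies 11 mm behind it; z points along the fingers, y is the direction in which the jaws open and shut (so a half turn about z gives the same grasp; the last joint's range is limited). The gripper opens to 94 mm and grips with 3 to 60 N. Pads are 16 mm wide; open, the fingers measure 119 mm over their backs; the gripper's body (75 mm by 177 mm) begins 78 mm behind the grasp point.
Start: joints at [1.003, 0.087, 1.371, -0, 1.684, -0.103], TCP at [0.247, 0.492, 0.214] pointing down, gripper open.
Joint ranges: [-3.1, 3.1], [-0.76, 2.03], [0.27, 2.55], [-1.08, 4.22], [0.17, 2.65], [-2.57, 2.57]. Speed limits (rad/s): [2.79, 2.79, 3.14, 3.14, 3.14, 3.14].

INTERFACE

Orientations are given as [roll, pitch, yaw] about the fixed x, y, z axes, in that order (R = Rz(yaw) Ry(pitch) Rx(roll)).
In Python, from bench import * gives the robot as it stands.
- The arm moves only by the tool step_arm, never from a script. Its argument "steps" is a list of rows, each an object of numbers: "jaw": the opening, from 0 (shut) to 1 (fully open); "tx", "ty", "tz": the shift along the tool's x, y, z in m; "ax", "ay", "az": the turn, a rotation vector about the tool's x, y, z in rad. In form: [{"jaw": .., "tx": .., "ty": .., "tz": .., "ax": .., "ay": .., "az": ..}, ...]. A call has 1 to 8 rows; each row is the pose to reach, as a shift and turn from the pose measured when the call began, along the tool's axes at that moment; what a row does not reach only later rows make up. A row lasts 1/10 s, in which the tool goes at most 50 mm and 8.59 degrees, less where a joint would pass 70% of its speed; a pose out of reach is approached as far as the arm can. A call with a gripper value outside its range is refused whole. The fingers move at their own pace and stop on an object; the grip force is fixed at half the most. Time passes only in rows, so rows that repeat a pose let the fingers close. It gives the time, the measured TCP pose, the force and the opening at its end, in the units of the state.
- get_obs(): the state, without advancing time (a new reading comes with each control period).
- snapshot(name): name is "scene" or "side" or "wrist"; returns (picture, depth): 400x640x3 uint8, red, green, blue; 400x640 float32, m along the optical axis (not along the pixel's ray), 0 where there is no reading.
- camera_model(name): a dict with "intrinsics" (3x3 intrinsics, pixels), "origin" and "orientation" of the camera in the world. Camera axes: x right, y down, z forward; pixel columns grow to the right and rows downward; lengths in m; the calibration is good to about 2 mm. The wrist camera is an equidistant fisheye: a pixel r from the principal point sees the ray r / f radians off the axis. A picture is of the moment at which its call begins: read the wrist's pose just before it. camera_model takes no time and is no camera call; for the wrist camera it gives the pose at the moment of the call.
- close_job(): hands the job in, once; it reports no verdict.
Trained networks look in the newest picture that a camera, given by its name, has taken for a name from the list of things; names that differ only in an ending like _2 or _b are one class to them, and where a whole thing is asked for, a point or a joint stands for the part that bears it (a point fixed in the world has none). Each returns a list of dicts, best first, with "confidence" (0 to 1); they miss things now and then, are a little off and sometimes report something else, mostly with a low value. They report only what shows in the picture. A call takes as long as a camera call. They do not tell look-alikes from the thing itself.
- silhouettes(camera, query): "pixels" (400x640 bool, what is visible of it) and "rect" ([left, top, right, bottom] in pixels, round what is visible of it).
The state is a dict: "time": time; "joint_positions": joint angles; "qvel": joint speeds; "joint_torque": joint torques, N m; "tool_pos": TCP position; "ee_rot": TCP orientation; "wrist_force": force on the tool from outside, world axes, zero at the start; "wrist_torque": the same for the moment, N m; "width": finger opening in m.
Only numpy, scipy, OpenCV 4.12 (cv2) and the standard library are available. Lean on these libraries where they do the work, as an engineer would, in place of code of your own. Each camera call takes 0.05 s, during which the arm holds its last target. There are 200 camera calls.

TASK

Tidy up the braai shelf: stand the two white flip-top condiment tubs in the bamboo caddy, one in each bay, both glass tumblers side by side on the rubber-lined steel tray, and the black basting pot in the middle of the round trivet. Keep everything upright and set it down without dropping it, standing flat on the floor of its place and let go; leave the skewer holder and the pepper mill where they stand.

Things in the scene. Friction and masses are not known exactly. Their poses are not given: they have to be found in the camera images.
- tub_squat: Squat round white plastic condiment tub with a flip-top lid: straight sides, 62 mm diameter, 60 mm high to the lid plus a 4 mm flip cap, closed, about 0.16 kg. Can be gripped across any diameter. Origin: centre of the underside, z up.
- tub_tall: Tall round white plastic condiment tub with a flip-top lid: straight sides, 50 mm diameter, 94 mm high plus a 4 mm flip cap, closed, about 0.17 kg. Can be gripped across any diameter. Origin: centre of the underside, z up.
- tumbler_short: Short clear glass tumbler, open at the top, empty, standing upright: 62 mm diameter at the foot, 66 mm at the rim, 78 mm high, about 0.2 kg. Origin: centre of the underside, z up.
- tumbler_tall: Tall clear glass tumbler, open at the top, empty, standing upright: 58 mm diameter at the foot, 62 mm at the rim, 115 mm high, about 0.24 kg. Origin: centre of the underside, z up.
- pot: Small black cast aluminium basting pot, open, empty, round: 60 mm diameter at the foot, 64 at the rim, 48 high, about 0.25 kg. A stub handle (13 wide, 8 thick, centred 40 above the underside) runs along the pot's -x to 82 mm from its axis; it starts roughly towards the robot. Grip the body along the pot's y, square to the handle. Origin: centre of the round underside, z up.
- caddy: Bamboo condiment caddy, fixed: open tray 96 mm (its x) by 186 mm (its y) outside, walls 6 thick and 20 high over the table, floor 6 above the table. A 6 mm divider, 20 high, leaves two bays, each 84 by 84 mm inside, centred at y = +45 and -45 mm of its frame; one tub fits in each. Origin: centre of the underside, z up.
- glass_tray: Rectangular stainless steel tray lined with a black rubber mat, fixed: 102 mm (its x) by 190 mm (its y) outside, 94 mm by 182 mm inside, rim 4 mm thick and 14 mm high over the table, the mat's top 6 mm above the table, no divider: two tumblers stand side by side along its y. Origin: centre of the underside, z up.
- trivet: Round dark cast-iron trivet on three short feet, fixed: 110 mm diameter, flat top 15 mm above the table with thin bright radial ribs and a bright disc marking its centre. Origin: centre, at table height, z up.
- skewer_holder: Bystander, loose: bamboo cup holding upright wooden skewers, 58 mm diameter, cup 85 mm and skewers about 147 mm high. Leave it alone. Origin: centre of the underside, z up.
- pepper_mill: Bystander, loose: turned dark wooden pepper mill, 52 mm diameter at the foot, 135 mm high. Leave it alone. Origin: centre of the underside, z up.
Mind the look-alikes: they are no part of the job. Leave any blue or turquoise look-alike of the pot alone.

How it is judged:
At the end, for the whole second after the job is handed in: One tub in each caddy bay, both tumblers on the mat inside the steel tray, all flat on its floor; pot flat on the trivet within 15 mm of its centre; all upright (0.08 rad), at rest and released; skewer holder and pepper mill upright, within 20 mm of their start (x of tub_squat in the frame of caddy between -0.025 and 0.025 m and y of tub_squat in the frame of caddy between -0.075 and 0.075 m and z of tub_squat in the frame of caddy between 0 and 0.01 m and x of tub_tall in the frame of caddy between -0.025 and 0.025 m and y of tub_tall in the frame of caddy between -0.075 and 0.075 m and z of tub_tall in the frame of caddy between 0 and 0.01 m and x of tumbler_short in the frame of glass_tray between -0.025 and 0.025 m and y of tumbler_short in the frame of glass_tray between -0.07 and 0.07 m and z of tumbler_short in the frame of glass_tray between 0 and 0.01 m and x of tumbler_tall in the frame of glass_tray between -0.025 and 0.025 m and y of tumbler_tall in the frame of glass_tray between -0.07 and 0.07 m and z of tumbler_tall in the frame of glass_tray between 0 and 0.01 m and horizontal distance between pot and trivet below 0.015 m and z of pot in the frame of trivet between 0.01 and 0.019 m and angle between each of tub_squat, tub_tall, tumbler_short, tumbler_tall, pot's own z axis and vertical below 0.08 rad and linear speed of each of tub_squat, tub_tall, tumbler_short, tumbler_tall, pot below 0.02 m/s and angular speed of each of tub_squat, tub_tall, tumbler_short, tumbler_tall, pot below 0.2 rad/s and distance of each of skewer_holder, pepper_mill from where it was at the start of the episode below 0.02 m and angle between each of skewer_holder, pepper_mill's own z axis and vertical below 0.1 rad); the robot touches nothing.
It fails at once if A tub, glass or the pot is tipped by more than about 30 degrees (angle between any of tub_squat, tub_tall, tumbler_short, tumbler_tall, pot's own z axis and vertical above 0.52 rad).
It fails at once if A tub, glass or the pot is dropped (falls freely, faster than 0.7 m/s: from more than about 25 mm) ((linear speed of tub_squat above 0.7 m/s and contact force between tub_squat and the fingers below 0.05 N) or (linear speed of tub_tall above 0.7 m/s and contact force between tub_tall and the fingers below 0.05 N) or (linear speed of tumbler_short above 0.7 m/s and contact force between tumbler_short and the fingers below 0.05 N) or (linear speed of tumbler_tall above 0.7 m/s and contact force between tumbler_tall and the fingers below 0.05 N) or (linear speed of pot above 0.7 m/s and contact force between pot and the fingers below 0.05 N)).
It fails at once if The skewer holder or the pepper mill is shifted by more than 20 mm (distance of any of skewer_holder, pepper_mill from where it was at the start of the episode above 0.02 m).
It also fails if it takes over 128 s, if anything falls off the work surface, if the arm or the gripper's body presses on something with over 40 N, if the wrist force passes 120 N, or if a joint passes its speed limit or range.

## Working session

There is one attempt and no reset: what is moved stays moved. The work goes in short steps, Python scripts to look and compute and a tool call to move; the robot and the scene stay as the last step left them, time stands still between calls to the robot, and variables do not carry over. Pictures are saved under pics/ and viewed, about 12 in all and at most 16, crops included, and the job is handed in when it is done.

Besides the shell and the picture viewer there is one more tool, called after "Call:" by a JSON object that holds its "fn" and its "kwargs". step_arm: Moves the arm, as the interface text tells. Its arguments: {"type":"object","properties":{"steps":{"type":"array"}},"required":["steps"]}

```bash
mkdir -p pics; ls; python3 - <<'E'
from bench import *
import cv2,numpy as np
o=get_obs();print(o)
for n in("scene","side"):
    p,d=snapshot(n);cv2.imwrite(f"pics/{n}0.png",p[:,:,::-1]);np.save(f"{n}_d.npy",d)
    c=camera_model(n);print(n,c)
E
```

```text
pics
{'time': 0.0, 'joint_positions': array([ 1.00287336e+00,  8.79597717e-02,  1.37226768e+00, -1.37404333e-05,
        1.68358803e+00, -1.03091102e-01]), 'qvel': array([-5.96383159e-04, -1.58394908e-03,  1.36651688e-03,  1.29976025e-03,
        6.83908890e-04,  9.63802902e-05]), 'joint_torque': array([-4.67530608e-04, -3.40190864e+01, -3.02424145e+01,  7.15427916e-02,
        3.32187396e-02, -1.74462739e-04]), 'tool_pos': array([0.2462637 , 0.4911866 , 0.21229474]), 'ee_rot': array([-3.13938022e+00, -2.15163909e-04,  2.67675902e+00]), 'wrist_force': array([ 0.51090447, -0.76485909,  0.55273703]), 'wrist_torque': array([-0.01532897, -0.0458508 , -0.01494061]), 'width': 0.09378553456729913}
scene {'intrinsics': array([[511.00347397,   0.        , 327.86592198],
       [  0.        , 511.00347397, 202.23142441],
       [  0.        ,   0.        ,   1.        ]]), 'origin': array([ 1.16381573, -1.10382999,  1.19374216]), 'orientation': array([-2.31618488, -0.00683693,  0.56690084])}
side {'intrinsics': array([[397.73564535,   0.        , 323.128454  ],
       [  0.        , 397.73564535, 203.47492149],
       [  0.        ,   0.        ,   1.        ]]), 'origin': array([ 0.14288597, -0.8544238 ,  0.89280318]), 'orientation': array([-2.34777566e+00,  7.17911276e-04, -3.94288860e-01])}
```

View pics/scene0.png

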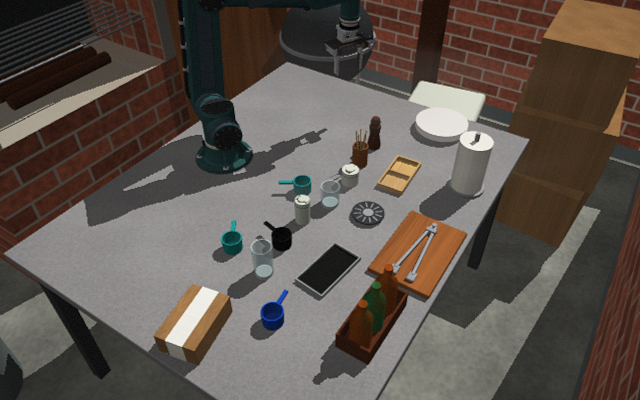

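View pics/side0.png

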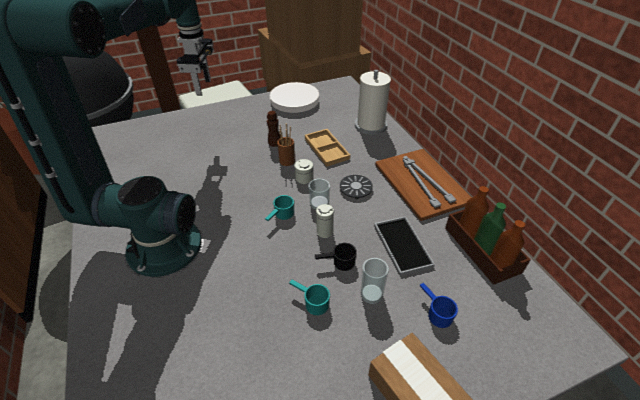

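The scene camera shows the black pot at about (281,238), the tall glass (262,258), tall tub (302,210), short glass (330,193), squat tub (349,176), caddy (398,174), trivet (368,212) and tray (328,270). The two teal pots and the blue one are decoys. Next I'll fit models to the silhouettes in both cameras.

```bash
cat > fit.py <<'E'
from bench import *
import cv2,numpy as np
from scipy.optimize import minimize
from scipy.spatial.transform import Rotation as R
def circ(r,z,n=40):
    t=np.linspace(0,2*np.pi,n,endpoint=False);return np.c_[r*np.cos(t),r*np.sin(t),0*t+z]
def box(a,b,z0,z1): return np.array([[x,y,z] for x in(-a/2,a/2) for y in(-b/2,b/2) for z in(z0,z1)])
M=dict(tub_squat=np.r_[circ(.031,0),circ(.031,.060),circ(.012,.064)],tub_tall=np.r_[circ(.025,0),circ(.025,.094),circ(.012,.098)],
 tumbler_short=np.r_[circ(.031,0),circ(.033,.078)],tumbler_tall=np.r_[circ(.029,0),circ(.031,.115)],
 pot=np.r_[circ(.030,0),circ(.032,.048)],caddy=box(.096,.186,0,.02),glass_tray=box(.102,.190,0,.014),trivet=circ(.055,.015),
 skewer_holder=circ(.029,0),pepper_mill=np.r_[circ(.026,0),circ(.02,.135)])
def proj(P,c):
    Q=(P-c["origin"])@R.from_euler("xyz",c["orientation"]).as_matrix()
    K=c["intrinsics"];return Q[:,:2]/Q[:,2:]*K[0,0]+K[:2,2]
def ground(uv,c,z):
    K=c["intrinsics"];d=R.from_euler("xyz",c["orientation"]).apply([(uv[0]-K[0,2])/K[0,0],(uv[1]-K[1,2])/K[1,1],1])
    o=c["origin"];return (o+d*(z-o[2])/d[2])[:2]
S=6
def render(P,c):
    h=cv2.convexHull(proj(P,c).astype(np.float32))
    m=np.zeros((400*S,640*S),np.uint8);cv2.fillConvexPoly(m,np.round((h+.5)*S).astype(int),1);return m
def pose(P,p):
    Rz=R.from_euler("z",p[2] if len(p)>2 else 0);return Rz.apply(P)+[p[0],p[1],p[3] if len(p)>3 else 0]
def fit(P,views,p0,yaw):
    big=[(cv2.resize(m.astype(np.uint8),None,fx=S,fy=S,interpolation=cv2.INTER_NEAREST),c) for m,c in views]
    f=lambda p:sum((render(pose(P,p),c)!=m).sum()/m.sum() for m,c in big)
    n=3 if yaw else 2
    sx=np.vstack([p0[:n]]+[np.array(p0[:n])+e for e in np.diag([.015,.015,.3][:n])])
    r=minimize(f,p0[:n],method="Nelder-Mead",options=dict(initial_simplex=sx,xatol=2e-4,fatol=1e-4));return r.x,r.fun/len(views)
E
cat > a.py <<'E'
from fit import *
C={n:camera_model(n) for n in("scene","side")}
for n in C: snapshot(n)
for q,P in M.items():
    D={n:silhouettes(n,q) for n in C}
    for n in C:
        for i,d in enumerate(D[n]): 
            m=d["pixels"];v,u=np.nonzero(m);print(q,n,i,round(d["confidence"],2),np.round(d["rect"]),len(u),ground((u.mean(),v.mean()),C[n],P[:,2].max()/2).round(3))
    np.savez_compressed(f"m_{q}.npz",**{f"{n}{i}":d["pixels"] for n in C for i,d in enumerate(D[n])})
E
python3 a.py
```

```text
tub_squat scene 0 0.57 [340. 164. 357. 188.] 343 [0.481 0.124]
tub_squat side 0 0.8 [296. 158. 315. 186.] 439 [0.481 0.123]
tub_tall scene 0 0.58 [296. 198. 313. 228.] 427 [ 0.455 -0.132]
tub_tall side 0 0.64 [312. 205. 333. 239.] 531 [ 0.45  -0.129]
tub_tall side 1 0.39 [314. 244. 357. 268.] 629 [ 0.441 -0.266]
tumbler_short scene 0 0.78 [318. 180. 340. 212.] 494 [ 0.482 -0.009]
tumbler_short side 0 0.94 [310. 178. 332. 208.] 577 [ 0.481 -0.003]
tumbler_tall scene 0 0.95 [252. 242. 274. 279.] 715 [ 0.477 -0.372]
tumbler_tall side 0 0.68 [363. 255. 386. 303.] 1032 [ 0.481 -0.37 ]
pot scene 0 0.69 [260. 291. 287. 332.] 650 [ 0.604 -0.487]
pot scene 1 0.62 [281. 172. 312. 192.] 363 [ 0.357 -0.005]
pot scene 2 0.59 [260. 222. 292. 249.] 488 [ 0.449 -0.25 ]
pot side 0 0.81 [293. 282. 330. 317.] 745 [ 0.333 -0.339]
pot side 1 0.64 [315. 243. 358. 269.] 563 [ 0.45  -0.248]
pot side 2 0.61 [267. 196. 294. 218.] 467 [ 0.358 -0.009]
pot side 3 0.6 [419. 282. 458. 328.] 865 [ 0.607 -0.488]
pot side 4 0.36 [375. 217. 435. 275.] 2032 [ 0.626 -0.282]
pot side 5 0.2 [275. 127. 298. 167.] 475 [0.465 0.267]
caddy scene 0 0.6 [375. 156. 421. 195.] 1016 [0.618 0.245]
caddy side 0 0.56 [304. 131. 350. 167.] 947 [0.616 0.243]
caddy side 1 0.18 [270. 113. 280. 148.] 372 [0.467 0.437]
glass_tray scene 0 0.97 [294. 242. 362. 296.] 1827 [ 0.638 -0.266]
trivet scene 0 0.76 [353. 205. 384. 228.] 587 [0.621 0.01 ]
trivet side 0 0.94 [341. 177. 374. 199.] 566 [0.621 0.011]
trivet side 1 0.39 [308. 180. 330. 208.] 521 [0.496 0.03 ]
skewer_holder scene 0 0.56 [355. 135. 368. 172.] 399 [0.429 0.292]
skewer_holder side 0 0.85 [276. 136. 299. 168.] 390 [0.472 0.293]
pepper_mill scene 0 0.53 [366. 114. 383. 150.] 390 [0.456 0.35 ]
pepper_mill side 0 0.81 [271. 113. 281. 147.] 350 [0.444 0.349]
pepper_mill side 1 0.58 [364. 256. 386. 302.] 1041 [ 0.477 -0.378]
```

```bash
cat > b.py <<'E'
import fit as F
from fit import *
C={n:camera_model(n) for n in("scene","side")}
L=lambda q,k:np.load(f"m_{q}.npz")[k]
J=dict(tub_squat=(.481,.124),tub_tall=(.453,-.13),tumbler_short=(.482,-.006),tumbler_tall=(.479,-.371),trivet=(.621,.01),pepper_mill=(.45,.36))
for q,p in J.items():
    for ks in (["scene","side"],["scene"],["side"]):
        x,f=fit(M[q],[(L(q,k+"0"),C[k]) for k in ks],p,False);print(q,ks,x.round(4),round(f,3))
for ks in (["scene","side"],["scene"],["side"]):
    for y0 in(-.3,.3): x,f=fit(M["caddy"],[(L("caddy",k+"0"),C[k]) for k in ks],(.617,.244,y0),True);print("caddy",ks,x.round(4),round(f,3))
for ks in ([("glass_tray","scene0"),("pot","side4")],[("glass_tray","scene0")],[("pot","side4")]):
    for y0 in(-.3,.3): x,f=fit(M["glass_tray"],[(L(*k),C[k[1][:-1]]) for k in ks],(.63,-.275,y0),True);print("tray",ks,x.round(4),round(f,3))
r0=F.render
def rp(P,c): return r0(P[:-8],c)|r0(P[-8:],c)
F.render=rp
h=box(.052,.013,.036,.044)-[.056,0,0];P=np.r_[M["pot"],h]
for ks in (["scene2","side1"],["scene2"],["side1"]):
    for y0 in(-.3,.3): x,f=fit(P,[(L("pot",k),C[k[:-1]]) for k in ks],(.46,-.25,y0),True);print("pot",ks,x.round(4),round(f,3))
E
python3 b.py
```

```text
tub_squat ['scene', 'side'] [0.481  0.1253] 0.097
tub_squat ['scene'] [0.4794 0.1278] 0.125
tub_squat ['side'] [0.4807 0.1246] 0.068
tub_tall ['scene', 'side'] [ 0.4507 -0.1274] 0.089
tub_tall ['scene'] [ 0.4544 -0.1327] 0.104
tub_tall ['side'] [ 0.45  -0.128] 0.054
tumbler_short ['scene', 'side'] [ 0.4807 -0.0077] 0.121
tumbler_short ['scene'] [ 0.4831 -0.0106] 0.059
tumbler_short ['side'] [ 0.4797 -0.0073] 0.148
tumbler_tall ['scene', 'side'] [ 0.4784 -0.3734] 0.086
tumbler_tall ['scene'] [ 0.4793 -0.3736] 0.122
tumbler_tall ['side'] [ 0.4784 -0.3735] 0.048
trivet ['scene', 'side'] [0.6213 0.0055] 0.099
trivet ['scene'] [0.6234 0.005 ] 0.062
trivet ['side'] [0.6174 0.0066] 0.104
pepper_mill ['scene', 'side'] [0.4493 0.3607] 0.253
pepper_mill ['scene'] [0.4521 0.3571] 0.136
pepper_mill ['side'] [0.4474 0.3581] 0.341
caddy ['scene', 'side'] [0.6162 0.2502 0.0646] 0.052
caddy ['scene', 'side'] [0.6164 0.2493 0.062 ] 0.052
caddy ['scene'] [0.6169 0.2501 0.0575] 0.045
caddy ['scene'] [0.6167 0.2501 0.0581] 0.046
caddy ['side'] [0.6156 0.2502 0.0676] 0.054
caddy ['side'] [0.6153 0.2494 0.0671] 0.054
tray [('glass_tray', 'scene0'), ('pot', 'side4')] [ 0.6365 -0.2633 -0.1157] 0.035
tray [('glass_tray', 'scene0'), ('pot', 'side4')] [ 0.6364 -0.2635 -0.1111] 0.034
tray [('glass_tray', 'scene0')] [ 0.637  -0.2632 -0.1002] 0.042
tray [('glass_tray', 'scene0')] [ 0.6371 -0.2633 -0.102 ] 0.04
tray [('pot', 'side4')] [ 0.6364 -0.2636 -0.1121] 0.025
tray [('pot', 'side4')] [ 0.6362 -0.2633 -0.1121] 0.025
pot ['scene2', 'side1'] [ 0.4562 -0.2539 -0.2541] 0.136
pot ['scene2', 'side1'] [ 0.455  -0.2522  1.6625] 0.323
pot ['scene2'] [ 0.4566 -0.2544 -0.2667] 0.066
pot ['scene2'] [ 0.4546 -0.2505 -0.1924] 0.118
pot ['side1'] [ 0.4574 -0.25   -0.1543] 0.198
pot ['side1'] [ 0.4541 -0.2519  1.0857] 0.345
```

```bash
cat > c.py <<'E'
from fit import *
pts=[]
for n in("scene","side"):
    c=camera_model(n);d=np.load(n+"_d.npy");K=c["intrinsics"];v,u=np.nonzero(d>0);z=d[v,u]
    P=R.from_euler("xyz",c["orientation"]).apply(np.c_[(u-K[0,2])/K[0,0]*z,(v-K[1,2])/K[1,1]*z,z])+c["origin"];pts.append(P)
P=np.vstack(pts);P=P[(P[:,0]>.28)&(P[:,0]<.9)&(abs(P[:,1])<.55)&(P[:,2]>.03)&(P[:,2]<.45)]
xs=np.arange(.28,.90,.03);ys=np.arange(.54,-.56,-.03)
print("x->      "+" ".join(f"{x:.2f}"[1:] for x in xs))
for y in ys:
    print(f"{y:+.2f}   "," ".join((lambda q:f"{int(1000*np.percentile(q,98)):3d}" if len(q)>4 else "  .")(P[(P[:,0]>=x)&(P[:,0]<x+.03)&(P[:,1]<=y)&(P[:,1]>y-.03)][:,2]) for x in xs))
E
python3 c.py
cat > go.py <<'E'
import sys
from fit import *
# usage: go.py x y z(TCP) yaw  -> move in tool axes from the present pose (yaw: nearest half turn)
o=get_obs();T=R.from_euler("xyz",o["ee_rot"]);x,y,z,w=map(float,sys.argv[1:5])
Rt=R.from_euler("xyz",[np.pi,0,w])
t=T.inv().apply(np.array([x,y,z])-o["tool_pos"]);a=(T.inv()*Rt).as_rotvec()
print("t",round(o["time"],2),"pos",o["tool_pos"].round(4),"rpy",o["ee_rot"].round(3),"width",round(o["width"],4),"q",o["joint_positions"].round(2))
print("shift",t.round(4),"turn",a.round(3),"rows",np.linalg.norm(t)/.05,np.linalg.norm(a)/.15)
E
python3 go.py .4785 -.3734 .22 1.57
```

```text
x->      .28 .31 .34 .37 .40 .43 .46 .49 .52 .55 .58 .61 .64 .67 .70 .73 .76 .79 .82 .85 .88
+0.54    343 342   .   .   .   .   .   .   .  38  38  39  40  38   .   .   .   .   .   .   .
+0.51    446   .   .   .   .   .   .   .   .   .   .   .   .   .   .   .   .   .   .   .   .
+0.48    441   .   .   .   .   .   .   .   .   .   .   .   .   .   .   .   .   .   .   .   .
+0.45      .   .   .   .   .   .   .   .   .   .   .   .   .   .   .   .   .   .   .   .   .
+0.42      .   .   .   .   .   .   .   .   .   .   .   .   .   .   .   .   .   .   .   .   .
+0.39      .   .   .   .  96 133 122   .   .   .   .   .   .   .   .   .   . 201 202 204   .
+0.36      .   .   .   .  96 131 129   .   .   .   .   .   .   .   .   . 200 204 230 204 203
+0.33      .   .   .   .   .   .   .   .   .   .   .   .   .   .   .   . 200 203 231 203 201
+0.30      .   .   .   .   .   .   .   .   .   .   .   .   .   .   .   .   . 200 202 201 202
+0.27      .   .   .   .  77 141 141   .   .   .   .   .   .   .   .   .   .   . 204   .   .
+0.24      .   .   .   .  80 140 137   .   .   .   .   .   .   .   .   .   . 
[... 1944 characters left out ...]
   .  59 119 174 137  62
-0.42      .   .   .   .   .   .   .   .   .   .  45   .   .   .   .   .  59 127 177 175  61
-0.45      .   .   .   .   .   .   .   .   .   .  49  48   .   .   .   .  59  94 128 122  61
-0.48      .   .   .   .   .   .   .   .   .  49  48  48   .   .   .   .   .   .   .   .   .
-0.51      .   .   .   .   .  69  72  69   .  49  48  49   .   .   .   .   .   .   .   .   .
-0.54      .   .   .   .  71  73  71  72   .   .   .   .   .   .   .   .   .   .   .   .   .
t 1.2 pos [0.2466 0.4917 0.2135] rpy [3.142 0.    2.677] width 0.0939 q [ 1.    0.09  1.37 -0.    1.68 -0.1 ]
shift [-0.5951 -0.6693 -0.0066] turn [ 0.    -0.     1.107] rows 17.91291813720621 7.378387169244819
```

Neighbours are mapped. I'll grip with the jaws along x throughout, except for the pot, and start with the tall tumbler.

Call:
{"fn": "step_arm", "kwargs": {"steps": [{"jaw":1,"tx":-0.033,"ty":-0.037,"tz":-0.006,"az":0.13},{"jaw":1,"tx":-0.066,"ty":-0.074,"tz":-0.006,"az":0.26},{"jaw":1,"tx":-0.099,"ty":-0.111,"tz":-0.006,"az":0.39},{"jaw":1,"tx":-0.132,"ty":-0.148,"tz":-0.006,"az":0.52},{"jaw":1,"tx":-0.165,"ty":-0.185,"tz":-0.006,"az":0.65},{"jaw":1,"tx":-0.198,"ty":-0.222,"tz":-0.006,"az":0.78},{"jaw":1,"tx":-0.231,"ty":-0.26,"tz":-0.006,"az":0.91},{"jaw":1,"tx":-0.264,"ty":-0.297,"tz":-0.006,"az":1.04}]}}

```text
invalid input
```

```bash
python3 go.py .4785 -.3734 .20 1.46
```

```text
t 1.2 pos [0.2466 0.4917 0.2135] rpy [3.142 0.    2.677] width 0.0939 q [ 1.    0.09  1.37 -0.    1.68 -0.1 ]
shift [-0.5951 -0.6693  0.0134] turn [ 0.    -0.     1.217] rows 17.914475120450753 8.111720501139624
```

Call:
{"fn": "step_arm", "kwargs": {"steps": [{"jaw":1,"tx":-0.033,"ty":-0.037,"tz":0,"ax":0,"ay":0,"az":0.14},{"jaw":1,"tx":-0.066,"ty":-0.074,"tz":0,"ax":0,"ay":0,"az":0.28},{"jaw":1,"tx":-0.099,"ty":-0.111,"tz":0,"ax":0,"ay":0,"az":0.42},{"jaw":1,"tx":-0.132,"ty":-0.148,"tz":0,"ax":0,"ay":0,"az":0.56},{"jaw":1,"tx":-0.165,"ty":-0.185,"tz":0,"ax":0,"ay":0,"az":0.7},{"jaw":1,"tx":-0.198,"ty":-0.222,"tz":0,"ax":0,"ay":0,"az":0.84},{"jaw":1,"tx":-0.231,"ty":-0.26,"tz":0,"ax":0,"ay":0,"az":0.98},{"jaw":1,"tx":-0.264,"ty":-0.297,"tz":0,"ax":0,"ay":0,"az":1.12}]}}

```text
time: 2.0
tool_pos: [0.3494, 0.1061, 0.2139]
ee_rot: [3.14, -0.0, 1.552]
wrist_force: [0.9, -0.6, -0.6]
width: 0.094
```

```bash
python3 go.py .4785 -.3734 .20 1.46
```

```text
t 2.0 pos [0.3494 0.1061 0.2139] rpy [ 3.14  -0.     1.552] width 0.094 q [ 0.14 -0.34  1.75  0.    1.73  0.16]
shift [-0.4769  0.1382  0.0139] turn [ 0.002 -0.     0.092] rows 9.934638176580984 0.6114152086846817
```

Call:
{"fn": "step_arm", "kwargs": {"steps": [{"jaw":1,"tx":-0.048,"ty":0.014,"tz":0,"ax":0,"ay":0,"az":0.05},{"jaw":1,"tx":-0.096,"ty":0.028,"tz":0,"ax":0,"ay":0,"az":0.09},{"jaw":1,"tx":-0.144,"ty":0.042,"tz":0,"ax":0,"ay":0,"az":0.09},{"jaw":1,"tx":-0.192,"ty":0.056,"tz":0,"ax":0,"ay":0,"az":0.09},{"jaw":1,"tx":-0.24,"ty":0.07,"tz":0,"ax":0,"ay":0,"az":0.09},{"jaw":1,"tx":-0.288,"ty":0.084,"tz":0,"ax":0,"ay":0,"az":0.09},{"jaw":1,"tx":-0.336,"ty":0.098,"tz":0,"ax":0,"ay":0,"az":0.09},{"jaw":1,"tx":-0.384,"ty":0.112,"tz":0,"ax":0,"ay":0,"az":0.09}]}}

```text
time: 2.8
tool_pos: [0.4538, -0.2806, 0.214]
ee_rot: [3.139, -0.0, 1.461]
wrist_force: [0.6, -0.1, 0.8]
width: 0.0939
```

```bash
python3 go.py .4785 -.3734 .055 1.46
```

```text
t 2.8 pos [ 0.4538 -0.2806  0.214 ] rpy [ 3.139 -0.     1.461] width 0.0939 q [-0.66  0.05  1.41  0.    1.68 -0.55]
shift [-0.0896  0.0344  0.1591] turn [ 0.002 -0.     0.001] rows 3.7157755724564723 0.017353153949784678
```

Call:
{"fn": "step_arm", "kwargs": {"steps": [{"jaw":1,"tx":-0.045,"ty":0.017,"tz":0,"ax":0,"ay":0,"az":0},{"jaw":1,"tx":-0.09,"ty":0.034,"tz":0,"ax":0,"ay":0,"az":0},{"jaw":1,"tx":-0.09,"ty":0.034,"tz":0.03,"ax":0,"ay":0,"az":0},{"jaw":1,"tx":-0.09,"ty":0.034,"tz":0.07,"ax":0,"ay":0,"az":0},{"jaw":1,"tx":-0.09,"ty":0.034,"tz":0.11,"ax":0,"ay":0,"az":0},{"jaw":1,"tx":-0.09,"ty":0.034,"tz":0.145,"ax":0,"ay":0,"az":0},{"jaw":1,"tx":-0.09,"ty":0.034,"tz":0.159,"ax":0,"ay":0,"az":0},{"jaw":1,"tx":-0.09,"ty":0.034,"tz":0.159,"ax":0,"ay":0,"az":0}]}}

```text
time: 3.6
tool_pos: [0.4767, -0.3725, 0.0524]
ee_rot: [-3.139, -0.004, 1.461]
wrist_force: [-0.2, 0.3, 0.1]
width: 0.0943
```

```bash
python3 - <<'E'
from fit import *
o=get_obs();p,d=snapshot("wrist");cv2.imwrite("pics/w1.png",p[:,:,::-1]);print(o["tool_pos"],o["wrist_force"])
E
```

```text
[ 0.47674241 -0.37249003  0.05238628] [-0.19099612  0.30621021  0.05966908]
```

View pics/w1.png

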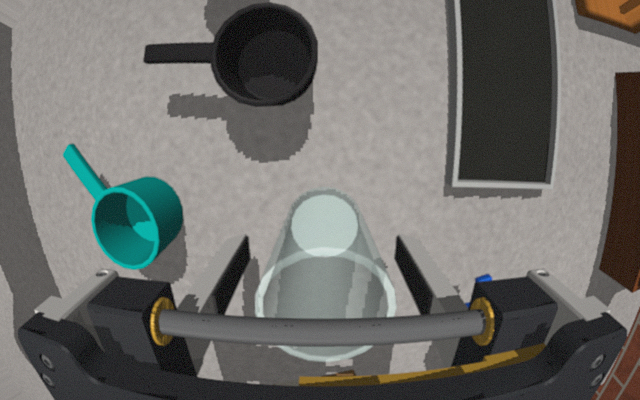

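The wrist view shows the tall glass centred between the pads (rim centre about x=326, jaws centred at about 322). I'll close the jaws.

Call:
{"fn": "step_arm", "kwargs": {"steps": [{"jaw":0,"tx":0,"ty":0,"tz":0,"ax":0,"ay":0,"az":0},{"jaw":0,"tx":0,"ty":0,"tz":0,"ax":0,"ay":0,"az":0},{"jaw":0,"tx":0,"ty":0,"tz":0,"ax":0,"ay":0,"az":0},{"jaw":0,"tx":0,"ty":0,"tz":0,"ax":0,"ay":0,"az":0},{"jaw":0,"tx":0,"ty":0,"tz":0,"ax":0,"ay":0,"az":0},{"jaw":0,"tx":0,"ty":0,"tz":0,"ax":0,"ay":0,"az":0},{"jaw":0,"tx":0,"ty":0,"tz":0,"ax":0,"ay":0,"az":0}]}}

```text
time: 4.35
tool_pos: [0.4783, -0.374, 0.0561]
ee_rot: [3.139, -0.0, 1.461]
wrist_force: [-0.5, 0.3, 5.9]
width: 0.0619
```

```bash
python3 go.py .6315 -.308 .12 1.46
```

```text
t 4.35 pos [ 0.4783 -0.374   0.0561] rpy [ 3.139 -0.     1.461] width 0.0619 q [-0.76  0.29  1.45  0.    1.4  -0.65]
shift [ 0.0824  0.1452 -0.0635] turn [ 0.003 -0.     0.001] rows 3.572599197802125 0.019490573574434452
```

Call:
{"fn": "step_arm", "kwargs": {"steps": [{"jaw":0,"tx":0,"ty":0,"tz":-0.015,"ax":0,"ay":0,"az":0},{"jaw":0,"tx":0,"ty":0,"tz":-0.04,"ax":0,"ay":0,"az":0},{"jaw":0,"tx":0.01,"ty":0.02,"tz":-0.063,"ax":0,"ay":0,"az":0},{"jaw":0,"tx":0.03,"ty":0.053,"tz":-0.063,"ax":0,"ay":0,"az":0},{"jaw":0,"tx":0.05,"ty":0.088,"tz":-0.063,"ax":0,"ay":0,"az":0},{"jaw":0,"tx":0.068,"ty":0.12,"tz":-0.063,"ax":0,"ay":0,"az":0},{"jaw":0,"tx":0.079,"ty":0.139,"tz":-0.063,"ax":0,"ay":0,"az":0},{"jaw":0,"tx":0.082,"ty":0.145,"tz":-0.063,"ax":0,"ay":0,"az":0}]}}

```text
time: 5.15
tool_pos: [0.6328, -0.3063, 0.1182]
ee_rot: [3.14, -0.002, 1.464]
wrist_force: [-0.4, -0.1, -3.1]
width: 0.0618
```

```bash
python3 go.py .6315 -.308 .064 1.46
```

```text
t 5.15 pos [ 0.6328 -0.3063  0.1182] rpy [ 3.140e+00 -2.000e-03  1.464e+00] width 0.0618 q [-0.53  0.46  1.1   0.    1.58 -0.43]
shift [-0.0019 -0.0012  0.0542] turn [ 0.001 -0.002  0.004] rows 1.085212827242598 0.02987409732771894
```

Call:
{"fn": "step_arm", "kwargs": {"steps": [{"jaw":0,"tx":-0.002,"ty":-0.001,"tz":0.015,"ax":0,"ay":0,"az":0},{"jaw":0,"tx":-0.002,"ty":-0.001,"tz":0.03,"ax":0,"ay":0,"az":0},{"jaw":0,"tx":-0.002,"ty":-0.001,"tz":0.042,"ax":0,"ay":0,"az":0},{"jaw":0,"tx":-0.002,"ty":-0.001,"tz":0.049,"ax":0,"ay":0,"az":0},{"jaw":0,"tx":-0.002,"ty":-0.001,"tz":0.052,"ax":0,"ay":0,"az":0},{"jaw":0,"tx":-0.002,"ty":-0.001,"tz":0.054,"ax":0,"ay":0,"az":0},{"jaw":0,"tx":-0.002,"ty":-0.001,"tz":0.055,"ax":0,"ay":0,"az":0}]}}

```text
time: 5.85
tool_pos: [0.6318, -0.3085, 0.0638]
ee_rot: [3.139, -0.001, 1.464]
wrist_force: [0.4, -0.5, -2.2]
width: 0.0621
```

Call:
{"fn": "step_arm", "kwargs": {"steps": [{"jaw":0,"tx":0,"ty":0,"tz":0.001,"ax":0,"ay":0,"az":0},{"jaw":0,"tx":0,"ty":0,"tz":0.002,"ax":0,"ay":0,"az":0},{"jaw":0,"tx":0,"ty":0,"tz":0.002,"ax":0,"ay":0,"az":0}]}}

```text
time: 6.15
tool_pos: [0.632, -0.3085, 0.0622]
ee_rot: [3.139, -0.001, 1.464]
wrist_force: [0.8, 0.1, -2.4]
width: 0.062
```

Call:
{"fn": "step_arm", "kwargs": {"steps": [{"jaw":0,"tx":0,"ty":0,"tz":0.001,"ax":0,"ay":0,"az":0},{"jaw":0,"tx":0,"ty":0,"tz":0.002,"ax":0,"ay":0,"az":0},{"jaw":0,"tx":0,"ty":0,"tz":0.003,"ax":0,"ay":0,"az":0},{"jaw":0,"tx":0,"ty":0,"tz":0.003,"ax":0,"ay":0,"az":0}]}}

```text
time: 6.55
tool_pos: [0.6321, -0.3086, 0.0621]
ee_rot: [3.138, 0.0, 1.464]
wrist_force: [-4.3, 1.5, 6.8]
width: 0.0622
```

Contact on the mat: the force went up to +6.8 N at the predicted height. I'll release and rise.

Call:
{"fn": "step_arm", "kwargs": {"steps": [{"jaw":1,"tx":0,"ty":0,"tz":0,"ax":0,"ay":0,"az":0},{"jaw":1,"tx":0,"ty":0,"tz":0,"ax":0,"ay":0,"az":0},{"jaw":1,"tx":0,"ty":0,"tz":0,"ax":0,"ay":0,"az":0},{"jaw":1,"tx":0,"ty":0,"tz":0,"ax":0,"ay":0,"az":0},{"jaw":1,"tx":0,"ty":0,"tz":-0.02,"ax":0,"ay":0,"az":0},{"jaw":1,"tx":0,"ty":0,"tz":-0.06,"ax":0,"ay":0,"az":0},{"jaw":1,"tx":0,"ty":0,"tz":-0.1,"ax":0,"ay":0,"az":0},{"jaw":1,"tx":0,"ty":0,"tz":-0.1,"ax":0,"ay":0,"az":0}]}}

```text
time: 7.35
tool_pos: [0.6348, -0.3103, 0.1706]
ee_rot: [3.125, 0.006, 1.464]
wrist_force: [0.2, -0.0, 1.5]
width: 0.0939
```

```bash
python3 go.py .4815 -.009 .16 1.46
```

```text
t 7.35 pos [ 0.6348 -0.3103  0.1706] rpy [3.125 0.006 1.464] width 0.0939 q [-0.54  0.44  1.02  0.    1.66 -0.43]
shift [ 0.2833 -0.1847  0.0058] turn [0.017 0.006 0.004] rows 6.764845336928575 0.12304105358694545
```

Call:
{"fn": "step_arm", "kwargs": {"steps": [{"jaw":1,"tx":0.03,"ty":-0.02,"tz":0,"ax":0.01,"ay":0.006,"az":0},{"jaw":1,"tx":0.07,"ty":-0.046,"tz":0,"ax":0.017,"ay":0.006,"az":0},{"jaw":1,"tx":0.11,"ty":-0.072,"tz":0,"ax":0.017,"ay":0.006,"az":0},{"jaw":1,"tx":0.15,"ty":-0.098,"tz":0,"ax":0.017,"ay":0.006,"az":0},{"jaw":1,"tx":0.19,"ty":-0.124,"tz":0,"ax":0.017,"ay":0.006,"az":0},{"jaw":1,"tx":0.23,"ty":-0.15,"tz":0,"ax":0.017,"ay":0.006,"az":0},{"jaw":1,"tx":0.265,"ty":-0.173,"tz":0,"ax":0.017,"ay":0.006,"az":0},{"jaw":1,"tx":0.283,"ty":-0.185,"tz":0,"ax":0.017,"ay":0.006,"az":0}]}}

```text
time: 8.15
tool_pos: [0.4792, -0.0066, 0.1651]
ee_rot: [-3.141, -0.001, 1.466]
wrist_force: [0.1, -0.5, 0.5]
width: 0.0938
```

```bash
python3 go.py .4815 -.009 .034 1.46
```

```text
t 8.15 pos [ 0.4792 -0.0066  0.1651] rpy [-3.141e+00 -1.000e-03  1.466e+00] width 0.0938 q [-0.13 -0.06  1.61  0.    1.59 -0.03]
shift [-0.0023  0.0027  0.1311] turn [-0.001 -0.001  0.006] rows 2.6223086667970485 0.04333173001955477
```

Call:
{"fn": "step_arm", "kwargs": {"steps": [{"jaw":1,"tx":-0.002,"ty":0.003,"tz":0.03,"ax":0,"ay":0,"az":0},{"jaw":1,"tx":-0.002,"ty":0.003,"tz":0.06,"ax":0,"ay":0,"az":0},{"jaw":1,"tx":-0.002,"ty":0.003,"tz":0.09,"ax":0,"ay":0,"az":0},{"jaw":1,"tx":-0.002,"ty":0.003,"tz":0.115,"ax":0,"ay":0,"az":0},{"jaw":1,"tx":-0.002,"ty":0.003,"tz":0.127,"ax":0,"ay":0,"az":0},{"jaw":1,"tx":-0.002,"ty":0.003,"tz":0.131,"ax":0,"ay":0,"az":0},{"jaw":1,"tx":-0.002,"ty":0.003,"tz":0.131,"ax":0,"ay":0,"az":0}]}}

```text
time: 8.85
tool_pos: [0.482, -0.0088, 0.034]
ee_rot: [-3.141, -0.001, 1.466]
wrist_force: [0.5, -0.4, -0.3]
width: 0.0939
```

```bash
python3 - <<'E'
from fit import *
o=get_obs();p,d=snapshot("wrist");cv2.imwrite("pics/w2.png",p[:,:,::-1]);print(o["tool_pos"],o["wrist_force"])
E
```

```text
[ 0.48197988 -0.0087988   0.03404079] [ 0.50606681 -0.38034454 -0.25138855]
```

View pics/w2.png

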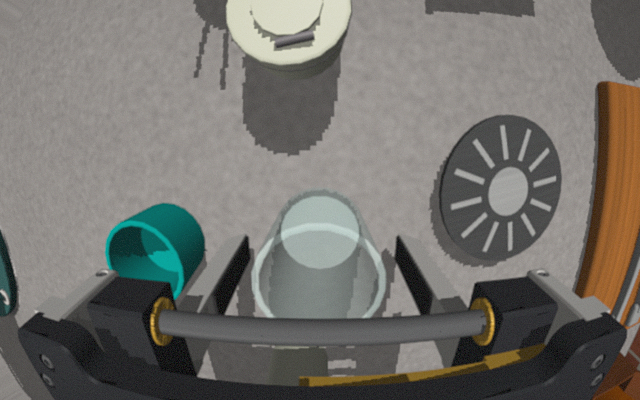

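The short glass is centred (rim about x=320) and the left finger is clear of the teal pot. I'll grip it.

Call:
{"fn": "step_arm", "kwargs": {"steps": [{"jaw":0,"tx":0,"ty":0,"tz":0,"ax":0,"ay":0,"az":0},{"jaw":0,"tx":0,"ty":0,"tz":0,"ax":0,"ay":0,"az":0},{"jaw":0,"tx":0,"ty":0,"tz":0,"ax":0,"ay":0,"az":0},{"jaw":0,"tx":0,"ty":0,"tz":0,"ax":0,"ay":0,"az":0},{"jaw":0,"tx":0,"ty":0,"tz":0,"ax":0,"ay":0,"az":0},{"jaw":0,"tx":0,"ty":0,"tz":0,"ax":0,"ay":0,"az":0},{"jaw":0,"tx":0,"ty":0,"tz":0,"ax":0,"ay":0,"az":0}]}}

```text
time: 9.6
tool_pos: [0.4824, -0.0088, 0.0353]
ee_rot: [3.141, -0.001, 1.466]
wrist_force: [-3.4, -0.3, 4.9]
width: 0.0638
```

```bash
python3 go.py .6415 -.2185 .085 1.46
```

```text
t 9.6 pos [ 0.4824 -0.0088  0.0353] rpy [ 3.141e+00 -1.000e-03  1.466e+00] width 0.0638 q [-0.14  0.05  1.78  0.    1.32 -0.03]
shift [-0.1919  0.1801 -0.0498] turn [ 0.    -0.001  0.006] rows 5.357320072069456 0.04311668045714876
```

Call:
{"fn": "step_arm", "kwargs": {"steps": [{"jaw":0,"tx":0,"ty":0,"tz":-0.015,"ax":0,"ay":0,"az":0},{"jaw":0,"tx":-0.005,"ty":0.005,"tz":-0.04,"ax":0,"ay":0,"az":0},{"jaw":0,"tx":-0.03,"ty":0.028,"tz":-0.055,"ax":0,"ay":0,"az":0},{"jaw":0,"tx":-0.064,"ty":0.06,"tz":-0.055,"ax":0,"ay":0,"az":0},{"jaw":0,"tx":-0.098,"ty":0.092,"tz":-0.055,"ax":0,"ay":0,"az":0},{"jaw":0,"tx":-0.132,"ty":0.124,"tz":-0.055,"ax":0,"ay":0,"az":0},{"jaw":0,"tx":-0.166,"ty":0.156,"tz":-0.055,"ax":0,"ay":0,"az":0},{"jaw":0,"tx":-0.187,"ty":0.176,"tz":-0.055,"ax":0,"ay":0,"az":0}]}}

```text
time: 10.4
tool_pos: [0.639, -0.2163, 0.088]
ee_rot: [-3.141, -0.0, 1.464]
wrist_force: [-0.4, 0.6, -3.1]
width: 0.064
```

```bash
python3 go.py .6415 -.2185 .0425 1.46
```

```text
t 10.4 pos [ 0.639  -0.2163  0.088 ] rpy [-3.141 -0.     1.464] width 0.064 q [-0.41  0.41  1.22  0.    1.51 -0.3 ]
shift [-0.002   0.0027  0.0455] turn [-0.    -0.     0.004] rows 0.9133763204215531 0.029153312128252368
```

Call:
{"fn": "step_arm", "kwargs": {"steps": [{"jaw":0,"tx":-0.002,"ty":0.002,"tz":0.015,"ax":0,"ay":0,"az":0},{"jaw":0,"tx":-0.002,"ty":0.002,"tz":0.03,"ax":0,"ay":0,"az":0},{"jaw":0,"tx":-0.002,"ty":0.002,"tz":0.038,"ax":0,"ay":0,"az":0},{"jaw":0,"tx":-0.002,"ty":0.002,"tz":0.043,"ax":0,"ay":0,"az":0},{"jaw":0,"tx":-0.002,"ty":0.002,"tz":0.045,"ax":0,"ay":0,"az":0},{"jaw":0,"tx":-0.002,"ty":0.002,"tz":0.047,"ax":0,"ay":0,"az":0},{"jaw":0,"tx":-0.002,"ty":0.002,"tz":0.048,"ax":0,"ay":0,"az":0},{"jaw":0,"tx":-0.002,"ty":0.002,"tz":0.048,"ax":0,"ay":0,"az":0}]}}

```text
time: 11.2
tool_pos: [0.6412, -0.2183, 0.0414]
ee_rot: [3.14, -0.0, 1.465]
wrist_force: [-1.6, 0.4, 0.5]
width: 0.0641
```

Call:
{"fn": "step_arm", "kwargs": {"steps": [{"jaw":1,"tx":0,"ty":0,"tz":0,"ax":0,"ay":0,"az":0},{"jaw":1,"tx":0,"ty":0,"tz":0,"ax":0,"ay":0,"az":0},{"jaw":1,"tx":0,"ty":0,"tz":0,"ax":0,"ay":0,"az":0},{"jaw":1,"tx":0,"ty":0,"tz":0,"ax":0,"ay":0,"az":0},{"jaw":1,"tx":0,"ty":0,"tz":-0.03,"ax":0,"ay":0,"az":0},{"jaw":1,"tx":0,"ty":0,"tz":-0.07,"ax":0,"ay":0,"az":0},{"jaw":1,"tx":0,"ty":0,"tz":-0.11,"ax":0,"ay":0,"az":0},{"jaw":1,"tx":0,"ty":0,"tz":-0.12,"ax":0,"ay":0,"az":0}]}}

```text
time: 12.0
tool_pos: [0.6436, -0.2194, 0.1683]
ee_rot: [3.13, 0.003, 1.465]
wrist_force: [0.2, -0.2, 0.0]
width: 0.0942
```

```bash
python3 go.py .451 -.129 .17 1.57
```

```text
t 12.0 pos [ 0.6436 -0.2194  0.1683] rpy [3.130e+00 3.000e-03 1.465e+00] width 0.0942 q [-0.41  0.38  1.11  0.    1.64 -0.31]
shift [ 0.0695 -0.201  -0.0043] turn [ 0.012  0.004 -0.105] rows 4.254628288511672 0.7066419474802037
```

Call:
{"fn": "step_arm", "kwargs": {"steps": [{"jaw":1,"tx":0.01,"ty":-0.03,"tz":0,"ax":0.01,"ay":0,"az":-0.05},{"jaw":1,"tx":0.023,"ty":-0.067,"tz":0,"ax":0.012,"ay":0.004,"az":-0.1},{"jaw":1,"tx":0.037,"ty":-0.107,"tz":0,"ax":0.012,"ay":0.004,"az":-0.15},{"jaw":1,"tx":0.051,"ty":-0.147,"tz":0,"ax":0.012,"ay":0.004,"az":-0.17},{"jaw":1,"tx":0.063,"ty":-0.183,"tz":0,"ax":0.012,"ay":0.004,"az":-0.17},{"jaw":1,"tx":0.069,"ty":-0.201,"tz":0,"ax":0.012,"ay":0.004,"az":-0.17},{"jaw":1,"tx":0.069,"ty":-0.201,"tz":0.01,"ax":0.012,"ay":0.004,"az":-0.17},{"jaw":1,"tx":0.069,"ty":-0.201,"tz":0.03,"ax":0.012,"ay":0.004,"az":-0.17}]}}

```text
time: 12.8
tool_pos: [0.4526, -0.1302, 0.1363]
ee_rot: [3.138, 0.002, 1.635]
wrist_force: [0.4, -0.2, -0.2]
width: 0.0942
```

```bash
python3 go.py .451 -.129 .044 1.634
```

```text
t 12.8 pos [ 0.4526 -0.1302  0.1363] rpy [3.138e+00 2.000e-03 1.635e+00] width 0.0942 q [-0.4  -0.06  1.68 -0.    1.52 -0.46]
shift [ 0.0015 -0.0019  0.0923] turn [0.004 0.002 0.001] rows 1.8470910902957478 0.02977499636303657
```

Call:
{"fn": "step_arm", "kwargs": {"steps": [{"jaw":1,"tx":0.001,"ty":-0.002,"tz":0.03,"ax":0,"ay":0,"az":0},{"jaw":1,"tx":0.001,"ty":-0.002,"tz":0.06,"ax":0,"ay":0,"az":0},{"jaw":1,"tx":0.001,"ty":-0.002,"tz":0.082,"ax":0,"ay":0,"az":0},{"jaw":1,"tx":0.001,"ty":-0.002,"tz":0.09,"ax":0,"ay":0,"az":0},{"jaw":1,"tx":0.001,"ty":-0.002,"tz":0.092,"ax":0,"ay":0,"az":0},{"jaw":0,"tx":0.001,"ty":-0.002,"tz":0.092,"ax":0,"ay":0,"az":0},{"jaw":0,"tx":0.001,"ty":-0.002,"tz":0.092,"ax":0,"ay":0,"az":0},{"jaw":0,"tx":0.001,"ty":-0.002,"tz":0.092,"ax":0,"ay":0,"az":0}]}}

```text
time: 13.6
tool_pos: [0.4519, -0.1299, 0.0456]
ee_rot: [3.135, 0.004, 1.635]
wrist_force: [-0.5, -0.1, 0.5]
width: 0.0736
```

Call:
{"fn": "step_arm", "kwargs": {"steps": [{"jaw":0,"tx":0,"ty":0,"tz":0,"ax":0,"ay":0,"az":0},{"jaw":0,"tx":0,"ty":0,"tz":0,"ax":0,"ay":0,"az":0},{"jaw":0,"tx":0,"ty":0,"tz":0,"ax":0,"ay":0,"az":0},{"jaw":0,"tx":0,"ty":0,"tz":0,"ax":0,"ay":0,"az":0},{"jaw":0,"tx":0,"ty":0,"tz":0,"ax":0,"ay":0,"az":0},{"jaw":0,"tx":0,"ty":0,"tz":0,"ax":0,"ay":0,"az":0}]}}

```text
time: 14.2
tool_pos: [0.4517, -0.1301, 0.0461]
ee_rot: [3.136, 0.004, 1.635]
wrist_force: [-2.9, 0.2, 5.5]
width: 0.0496
```

```bash
python3 go.py .6135 .295 .15 1.634
```

```text
t 14.2 pos [ 0.4517 -0.1301  0.0461] rpy [3.136 0.004 1.635] width 0.0496 q [-0.4   0.    1.8  -0.    1.33 -0.46]
shift [ 0.4134  0.1892 -0.1044] turn [0.006 0.004 0.001] rows 9.330586026796643 0.04549274145788772
```

Call:
{"fn": "step_arm", "kwargs": {"steps": [{"jaw":0,"tx":0,"ty":0,"tz":-0.02,"ax":0,"ay":0,"az":0},{"jaw":0,"tx":0,"ty":0.005,"tz":-0.055,"ax":0,"ay":0,"az":0},{"jaw":0,"tx":0.015,"ty":0.02,"tz":-0.09,"ax":0,"ay":0,"az":0},{"jaw":0,"tx":0.05,"ty":0.04,"tz":-0.104,"ax":0,"ay":0,"az":0},{"jaw":0,"tx":0.09,"ty":0.06,"tz":-0.104,"ax":0,"ay":0,"az":0},{"jaw":0,"tx":0.13,"ty":0.08,"tz":-0.104,"ax":0,"ay":0,"az":0},{"jaw":0,"tx":0.17,"ty":0.1,"tz":-0.104,"ax":0,"ay":0,"az":0},{"jaw":0,"tx":0.21,"ty":0.12,"tz":-0.104,"ax":0,"ay":0,"az":0}]}}

```text
time: 15.0
tool_pos: [0.5578, 0.0896, 0.1487]
ee_rot: [3.137, 0.003, 1.635]
wrist_force: [1.1, -0.9, -1.9]
width: 0.05
```

```bash
python3 go.py .6135 .295 .14 1.634
```

```text
t 15.0 pos [0.5578 0.0896 0.1487] rpy [3.137e+00 3.000e-03 1.635e+00] width 0.05 q [ 0.06  0.14  1.44 -0.    1.56 -0.  ]
shift [0.2015 0.0687 0.0084] turn [0.005 0.003 0.001] rows 4.260701743745723 0.04092850783185466
```

Call:
{"fn": "step_arm", "kwargs": {"steps": [{"jaw":0,"tx":0.035,"ty":0.012,"tz":0,"ax":0.005,"ay":0.003,"az":0},{"jaw":0,"tx":0.075,"ty":0.026,"tz":0,"ax":0.005,"ay":0.003,"az":0},{"jaw":0,"tx":0.115,"ty":0.04,"tz":0,"ax":0.005,"ay":0.003,"az":0},{"jaw":0,"tx":0.15,"ty":0.052,"tz":0,"ax":0.005,"ay":0.003,"az":0},{"jaw":0,"tx":0.18,"ty":0.062,"tz":0,"ax":0.005,"ay":0.003,"az":0},{"jaw":0,"tx":0.197,"ty":0.067,"tz":0.005,"ax":0.005,"ay":0.003,"az":0},{"jaw":0,"tx":0.201,"ty":0.069,"tz":0.02,"ax":0.005,"ay":0.003,"az":0},{"jaw":0,"tx":0.201,"ty":0.069,"tz":0.04,"ax":0.005,"ay":0.003,"az":0}]}}

```text
time: 15.8
tool_pos: [0.6144, 0.2944, 0.1072]
ee_rot: [3.141, 0.001, 1.635]
wrist_force: [1.5, -0.2, -2.5]
width: 0.0497
```

```bash
python3 go.py .6135 .295 .052 1.634;python3 - <<'E'
from fit import *
p,d=snapshot("scene");a=p[100:260,280:480,::-1]
q,d=snapshot("side");b=q[90:230,240:440,::-1]
b=cv2.resize(b,(200,160))
cv2.imwrite("pics/c1.png",cv2.resize(np.hstack([a,b]),None,fx=2,fy=2))
E
```

```text
t 15.8 pos [0.6144 0.2944 0.1072] rpy [3.141e+00 1.000e-03 1.635e+00] width 0.0497 q [ 0.36  0.42  1.18 -0.    1.54  0.3 ]
shift [ 0.0007 -0.0009  0.0552] turn [0.001 0.001 0.001] rows 1.103542906657042 0.010662147186807103
```

View pics/c1.png

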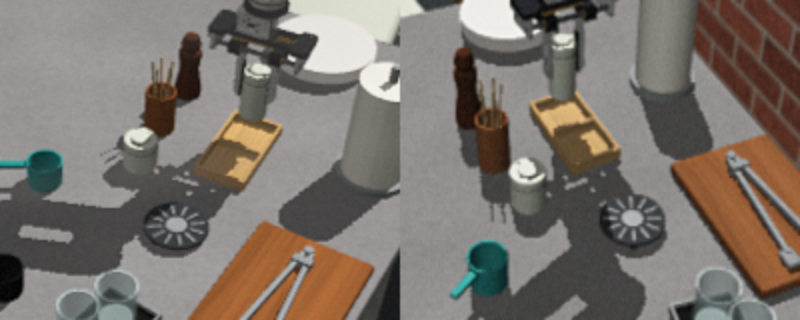

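The tall tub hangs over the far bay in both views. I'll lower it.

Call:
{"fn": "step_arm", "kwargs": {"steps": [{"jaw":0,"tx":0,"ty":-0.001,"tz":0.015,"ax":0,"ay":0,"az":0},{"jaw":0,"tx":0,"ty":-0.001,"tz":0.033,"ax":0,"ay":0,"az":0},{"jaw":0,"tx":0,"ty":-0.001,"tz":0.045,"ax":0,"ay":0,"az":0},{"jaw":0,"tx":0,"ty":-0.001,"tz":0.051,"ax":0,"ay":0,"az":0},{"jaw":0,"tx":0,"ty":-0.001,"tz":0.054,"ax":0,"ay":0,"az":0},{"jaw":0,"tx":0,"ty":-0.001,"tz":0.056,"ax":0,"ay":0,"az":0},{"jaw":0,"tx":0,"ty":-0.001,"tz":0.057,"ax":0,"ay":0,"az":0},{"jaw":0,"tx":0,"ty":-0.001,"tz":0.057,"ax":0,"ay":0,"az":0}]}}

```text
time: 16.7
tool_pos: [0.6096, 0.2911, 0.052]
ee_rot: [-3.134, 0.004, 1.633]
wrist_force: [-9.5, -2.7, 16.8]
width: 0.0498
```

Call:
{"fn": "step_arm", "kwargs": {"steps": [{"jaw":1,"tx":0,"ty":0,"tz":0,"ax":0,"ay":0,"az":0},{"jaw":1,"tx":0,"ty":0,"tz":0,"ax":0,"ay":0,"az":0},{"jaw":1,"tx":0,"ty":0,"tz":0,"ax":0,"ay":0,"az":0},{"jaw":1,"tx":0,"ty":0,"tz":0,"ax":0,"ay":0,"az":0},{"jaw":1,"tx":0,"ty":0,"tz":-0.03,"ax":0,"ay":0,"az":0},{"jaw":1,"tx":0,"ty":0,"tz":-0.07,"ax":0,"ay":0,"az":0},{"jaw":1,"tx":0,"ty":0,"tz":-0.11,"ax":0,"ay":0,"az":0},{"jaw":1,"tx":0,"ty":0,"tz":-0.12,"ax":0,"ay":0,"az":0}]}}

```text
time: 17.5
tool_pos: [0.6128, 0.2926, 0.1779]
ee_rot: [3.14, 0.001, 1.634]
wrist_force: [0.5, 1.1, 0.7]
width: 0.0941
```

```bash
python3 go.py .481 .1255 .17 1.634
```

```text
t 17.5 pos [0.6128 0.2926 0.1779] rpy [3.140e+00 1.000e-03 1.634e+00] width 0.0941 q [ 0.36  0.39  1.08 -0.    1.67  0.3 ]
shift [-0.1585 -0.142   0.0079] turn [ 0.001  0.001 -0.   ] rows 4.259120493042398 0.01198039239215726
```

Call:
{"fn": "step_arm", "kwargs": {"steps": [{"jaw":1,"tx":-0.025,"ty":-0.022,"tz":0,"ax":0,"ay":0,"az":0},{"jaw":1,"tx":-0.058,"ty":-0.052,"tz":0,"ax":0,"ay":0,"az":0},{"jaw":1,"tx":-0.092,"ty":-0.082,"tz":0,"ax":0,"ay":0,"az":0},{"jaw":1,"tx":-0.126,"ty":-0.113,"tz":0,"ax":0,"ay":0,"az":0},{"jaw":1,"tx":-0.15,"ty":-0.134,"tz":0,"ax":0,"ay":0,"az":0},{"jaw":1,"tx":-0.158,"ty":-0.142,"tz":0.01,"ax":0,"ay":0,"az":0},{"jaw":1,"tx":-0.158,"ty":-0.142,"tz":0.03,"ax":0,"ay":0,"az":0},{"jaw":1,"tx":-0.158,"ty":-0.142,"tz":0.06,"ax":0,"ay":0,"az":0}]}}

```text
time: 18.3
tool_pos: [0.4817, 0.1256, 0.118]
ee_rot: [3.137, 0.001, 1.633]
wrist_force: [1.3, 0.3, -0.0]
width: 0.0941
```

```bash
python3 go.py .481 .1255 .029 1.634
```

```text
t 18.3 pos [0.4817 0.1256 0.118 ] rpy [3.137e+00 1.000e-03 1.633e+00] width 0.0941 q [ 0.14  0.01  1.65 -0.    1.49  0.08]
shift [ 0.0001 -0.0011  0.089 ] turn [ 0.004  0.001 -0.001] rows 1.7800712720005787 0.0319056154694227
```

Call:
{"fn": "step_arm", "kwargs": {"steps": [{"jaw":1,"tx":0,"ty":-0.001,"tz":0.03,"ax":0,"ay":0,"az":0},{"jaw":1,"tx":0,"ty":-0.001,"tz":0.058,"ax":0,"ay":0,"az":0},{"jaw":1,"tx":0,"ty":-0.001,"tz":0.079,"ax":0,"ay":0,"az":0},{"jaw":1,"tx":0,"ty":-0.001,"tz":0.087,"ax":0,"ay":0,"az":0},{"jaw":1,"tx":0,"ty":-0.001,"tz":0.089,"ax":0,"ay":0,"az":0},{"jaw":0,"tx":0,"ty":-0.001,"tz":0.089,"ax":0,"ay":0,"az":0},{"jaw":0,"tx":0,"ty":-0.001,"tz":0.089,"ax":0,"ay":0,"az":0},{"jaw":0,"tx":0,"ty":-0.001,"tz":0.089,"ax":0,"ay":0,"az":0}]}}

```text
time: 19.1
tool_pos: [0.4822, 0.1256, 0.0304]
ee_rot: [3.134, 0.001, 1.633]
wrist_force: [-0.1, -0.1, 0.3]
width: 0.0734
```

Call:
{"fn": "step_arm", "kwargs": {"steps": [{"jaw":0,"tx":0,"ty":0,"tz":0,"ax":0,"ay":0,"az":0},{"jaw":0,"tx":0,"ty":0,"tz":0,"ax":0,"ay":0,"az":0},{"jaw":0,"tx":0,"ty":0,"tz":0,"ax":0,"ay":0,"az":0},{"jaw":0,"tx":0,"ty":0,"tz":0,"ax":0,"ay":0,"az":0},{"jaw":0,"tx":0,"ty":0,"tz":0,"ax":0,"ay":0,"az":0}]}}

```text
time: 19.6
tool_pos: [0.4827, 0.1257, 0.0312]
ee_rot: [3.133, 0.001, 1.633]
wrist_force: [-0.5, -0.8, 5.3]
width: 0.0611
```

```bash
python3 go.py .619 .2045 .085 1.634
```

```text
t 19.6 pos [0.4827 0.1257 0.0312] rpy [3.133e+00 1.000e-03 1.633e+00] width 0.0611 q [ 0.14  0.08  1.75 -0.    1.3   0.08]
shift [ 0.0702  0.1414 -0.0526] turn [ 0.008  0.001 -0.001] rows 3.328239218760113 0.05674321713817407
```

Call:
{"fn": "step_arm", "kwargs": {"steps": [{"jaw":0,"tx":0,"ty":0,"tz":-0.02,"ax":0,"ay":0,"az":0},{"jaw":0,"tx":0,"ty":0,"tz":-0.05,"ax":0.004,"ay":0,"az":0},{"jaw":0,"tx":0.01,"ty":0.02,"tz":-0.06,"ax":0.006,"ay":0,"az":0},{"jaw":0,"tx":0.025,"ty":0.05,"tz":-0.06,"ax":0.006,"ay":0,"az":0},{"jaw":0,"tx":0.042,"ty":0.085,"tz":-0.06,"ax":0.006,"ay":0,"az":0},{"jaw":0,"tx":0.058,"ty":0.117,"tz":-0.06,"ax":0.006,"ay":0,"az":0},{"jaw":0,"tx":0.067,"ty":0.135,"tz":-0.06,"ax":0.006,"ay":0,"az":0},{"jaw":0,"tx":0.07,"ty":0.141,"tz":-0.06,"ax":0.006,"ay":0,"az":0}]}}

```text
time: 20.4
tool_pos: [0.6192, 0.205, 0.0902]
ee_rot: [3.141, 0.001, 1.633]
wrist_force: [-0.2, 0.3, -1.7]
width: 0.0616
```

```bash
python3 go.py .619 .2045 .0372 1.634
```

```text
t 20.4 pos [0.6192 0.205  0.0902] rpy [3.141e+00 1.000e-03 1.633e+00] width 0.0616 q [ 0.23  0.36  1.29 -0.    1.49  0.17]
shift [-0.0004 -0.0003  0.053 ] turn [ 0.     0.001 -0.001] rows 1.0602519673292614 0.007839349817903095
```

Call:
{"fn": "step_arm", "kwargs": {"steps": [{"jaw":0,"tx":0,"ty":0,"tz":0.015,"ax":0,"ay":0,"az":0},{"jaw":0,"tx":0,"ty":0,"tz":0.033,"ax":0,"ay":0,"az":0},{"jaw":0,"tx":0,"ty":0,"tz":0.044,"ax":0,"ay":0,"az":0},{"jaw":0,"tx":0,"ty":0,"tz":0.05,"ax":0,"ay":0,"az":0},{"jaw":0,"tx":0,"ty":0,"tz":0.052,"ax":0,"ay":0,"az":0},{"jaw":0,"tx":0,"ty":0,"tz":0.053,"ax":0,"ay":0,"az":0},{"jaw":0,"tx":0,"ty":0,"tz":0.054,"ax":0,"ay":0,"az":0},{"jaw":0,"tx":0,"ty":0,"tz":0.054,"ax":0,"ay":0,"az":0}]}}

```text
time: 21.2
tool_pos: [0.6196, 0.205, 0.0373]
ee_rot: [3.14, 0.001, 1.633]
wrist_force: [-0.9, -0.3, 0.3]
width: 0.0619
```

Call:
{"fn": "step_arm", "kwargs": {"steps": [{"jaw":1,"tx":0,"ty":0,"tz":0,"ax":0,"ay":0,"az":0},{"jaw":1,"tx":0,"ty":0,"tz":0,"ax":0,"ay":0,"az":0},{"jaw":1,"tx":0,"ty":0,"tz":0,"ax":0,"ay":0,"az":0},{"jaw":1,"tx":0,"ty":0,"tz":0,"ax":0,"ay":0,"az":0},{"jaw":1,"tx":0,"ty":0,"tz":-0.03,"ax":0,"ay":0,"az":0},{"jaw":1,"tx":0,"ty":0,"tz":-0.07,"ax":0,"ay":0,"az":0},{"jaw":1,"tx":0,"ty":0,"tz":-0.11,"ax":0,"ay":0,"az":0},{"jaw":1,"tx":0,"ty":0,"tz":-0.12,"ax":0,"ay":0,"az":0}]}}

```text
time: 22.0
tool_pos: [0.6221, 0.2058, 0.164]
ee_rot: [3.129, -0.001, 1.633]
wrist_force: [0.8, -0.9, 1.4]
width: 0.0942
```

```bash
python3 go.py .456 -.2535 .15 2.89
```

```text
t 22.0 pos [0.6221 0.2058 0.164 ] rpy [ 3.129e+00 -1.000e-03  1.633e+00] width 0.0942 q [ 0.23  0.33  1.19 -0.    1.62  0.17]
shift [-0.448  -0.1947  0.0111] turn [ 0.011  0.007 -1.257] rows 9.771716664647633 8.378214001099552
```

Call:
{"fn": "step_arm", "kwargs": {"steps": [{"jaw":1,"tx":-0.03,"ty":-0.013,"tz":0,"ax":0,"ay":0,"az":-0.1},{"jaw":1,"tx":-0.075,"ty":-0.033,"tz":0,"ax":0,"ay":0,"az":-0.22},{"jaw":1,"tx":-0.12,"ty":-0.052,"tz":0,"ax":0,"ay":0,"az":-0.34},{"jaw":1,"tx":-0.165,"ty":-0.072,"tz":0,"ax":0,"ay":0,"az":-0.46},{"jaw":1,"tx":-0.21,"ty":-0.091,"tz":0,"ax":0,"ay":0,"az":-0.58},{"jaw":1,"tx":-0.255,"ty":-0.111,"tz":0,"ax":0,"ay":0,"az":-0.7},{"jaw":1,"tx":-0.3,"ty":-0.13,"tz":0,"ax":0,"ay":0,"az":-0.82},{"jaw":1,"tx":-0.345,"ty":-0.15,"tz":0,"ax":0,"ay":0,"az":-0.94}]}}

```text
time: 22.8
tool_pos: [0.4927, -0.1494, 0.1608]
ee_rot: [3.134, 0.008, 2.579]
wrist_force: [0.5, 0.5, -0.9]
width: 0.0943
```

```bash
python3 go.py .456 -.2535 .15 2.89
```

```text
t 22.8 pos [ 0.4927 -0.1494  0.1608] rpy [3.134 0.008 2.579] width 0.0943 q [-0.41  0.02  1.55  0.01  1.57 -1.42]
shift [-0.0244 -0.1077  0.0102] turn [ 0.007  0.01  -0.311] rows 2.2181573849124496 2.0777764037977193
```

Call:
{"fn": "step_arm", "kwargs": {"steps": [{"jaw":1,"tx":-0.009,"ty":-0.04,"tz":0,"ax":0.004,"ay":0.005,"az":-0.12},{"jaw":1,"tx":-0.018,"ty":-0.078,"tz":0,"ax":0.007,"ay":0.01,"az":-0.24},{"jaw":1,"tx":-0.023,"ty":-0.1,"tz":0,"ax":0.007,"ay":0.01,"az":-0.31},{"jaw":1,"tx":-0.024,"ty":-0.108,"tz":0,"ax":0.007,"ay":0.01,"az":-0.31},{"jaw":1,"tx":-0.024,"ty":-0.108,"tz":0.02,"ax":0.007,"ay":0.01,"az":-0.31},{"jaw":1,"tx":-0.024,"ty":-0.108,"tz":0.04,"ax":0.007,"ay":0.01,"az":-0.31},{"jaw":1,"tx":-0.024,"ty":-0.108,"tz":0.05,"ax":0.007,"ay":0.01,"az":-0.31}]}}

```text
time: 23.5
tool_pos: [0.4551, -0.2519, 0.1077]
ee_rot: [3.14, -0.004, 2.888]
wrist_force: [0.2, 0.0, -0.4]
width: 0.094
```

```bash
python3 go.py .456 -.2535 .02 2.89; python3 - <<'E'
from fit import *
p,d=snapshot("wrist");cv2.imwrite("pics/w3.png",p[:,:,::-1])
E
```

```text
t 23.5 pos [ 0.4551 -0.2519  0.1077] rpy [ 3.14  -0.004  2.888] width 0.094 q [-0.61  0.07  1.6   0.    1.47 -1.93]
shift [-0.0016 -0.0015  0.0877] turn [ 0.002 -0.004 -0.002] rows 1.7547517263244956 0.03160101836733973
```

View pics/w3.png

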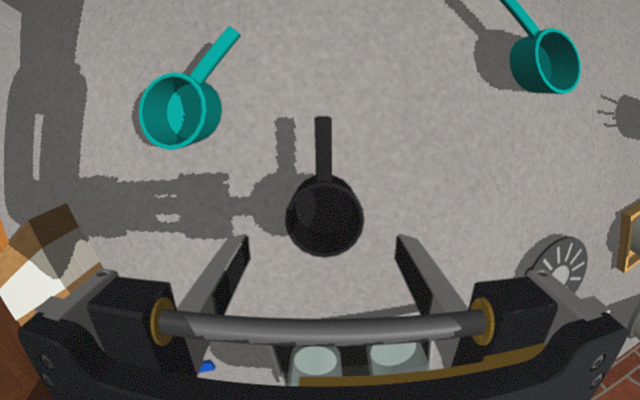

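The black pot is centred at about (324,215) with its handle square to the jaws. I'll descend and grip.

Call:
{"fn": "step_arm", "kwargs": {"steps": [{"jaw":1,"tx":-0.001,"ty":-0.001,"tz":0.03,"ax":0,"ay":0,"az":0},{"jaw":1,"tx":-0.001,"ty":-0.001,"tz":0.058,"ax":0,"ay":0,"az":0},{"jaw":1,"tx":-0.001,"ty":-0.001,"tz":0.077,"ax":0,"ay":0,"az":0},{"jaw":1,"tx":-0.001,"ty":-0.001,"tz":0.086,"ax":0,"ay":0,"az":0},{"jaw":1,"tx":-0.001,"ty":-0.001,"tz":0.088,"ax":0,"ay":0,"az":0},{"jaw":0,"tx":-0.001,"ty":-0.001,"tz":0.088,"ax":0,"ay":0,"az":0},{"jaw":0,"tx":-0.001,"ty":-0.001,"tz":0.088,"ax":0,"ay":0,"az":0},{"jaw":0,"tx":-0.001,"ty":-0.001,"tz":0.088,"ax":0,"ay":0,"az":0}]}}

```text
time: 24.35
tool_pos: [0.4557, -0.253, 0.0199]
ee_rot: [3.14, -0.003, 2.888]
wrist_force: [-0.5, 1.0, -0.3]
width: 0.0737
```

Call:
{"fn": "step_arm", "kwargs": {"steps": [{"jaw":0,"tx":0,"ty":0,"tz":0,"ax":0,"ay":0,"az":0},{"jaw":0,"tx":0,"ty":0,"tz":0,"ax":0,"ay":0,"az":0},{"jaw":0,"tx":0,"ty":0,"tz":0,"ax":0,"ay":0,"az":0},{"jaw":0,"tx":0,"ty":0,"tz":0,"ax":0,"ay":0,"az":0},{"jaw":0,"tx":0,"ty":0,"tz":0,"ax":0,"ay":0,"az":0}]}}

```text
time: 24.85
tool_pos: [0.4562, -0.2532, 0.0206]
ee_rot: [3.141, -0.002, 2.888]
wrist_force: [0.7, 1.6, 3.2]
width: 0.0638
```

```bash
python3 go.py .6212 .0055 .08 2.89
```

```text
t 24.85 pos [ 0.4562 -0.2532  0.0206] rpy [ 3.141e+00 -2.000e-03  2.888e+00] width 0.0638 q [-0.62  0.15  1.7   0.    1.3  -1.93]
shift [-0.0948  0.2918 -0.0593] turn [ 0.001 -0.002 -0.002] rows 6.249532080784528 0.018977057989630893
```

Call:
{"fn": "step_arm", "kwargs": {"steps": [{"jaw":0,"tx":0,"ty":0,"tz":-0.02,"ax":0,"ay":0,"az":0},{"jaw":0,"tx":-0.002,"ty":0.008,"tz":-0.05,"ax":0,"ay":0,"az":0},{"jaw":0,"tx":-0.012,"ty":0.038,"tz":-0.06,"ax":0,"ay":0,"az":0},{"jaw":0,"tx":-0.026,"ty":0.08,"tz":-0.06,"ax":0,"ay":0,"az":0},{"jaw":0,"tx":-0.041,"ty":0.125,"tz":-0.06,"ax":0,"ay":0,"az":0},{"jaw":0,"tx":-0.055,"ty":0.17,"tz":-0.06,"ax":0,"ay":0,"az":0},{"jaw":0,"tx":-0.068,"ty":0.21,"tz":-0.06,"ax":0,"ay":0,"az":0},{"jaw":0,"tx":-0.08,"ty":0.245,"tz":-0.06,"ax":0,"ay":0,"az":0}]}}

```text
time: 25.65
tool_pos: [0.595, -0.0341, 0.0791]
ee_rot: [3.141, -0.005, 2.889]
wrist_force: [1.1, -1.0, -2.5]
width: 0.0633
```

```bash
python3 - <<'E'
from fit import *
# bright centre disc in the two first pictures
for n,(u,v) in dict(scene=(368,212),side=(356,186)).items():
    c=camera_model(n);g=cv2.cvtColor(cv2.imread(f"pics/{n}0.png"),cv2.COLOR_BGR2GRAY).astype(float)
    w=6;s=g[v-w:v+w+1,u-w:u+w+1];k=cv2.connectedComponentsWithStats((s>s.max()*.75).astype(np.uint8))
    print(n,[(k[2][i][4],ground(k[3][i]+[u-w,v-w],c,.015).round(4)) for i in range(1,k[0]) if k[2][i][4]>3])
E
python3 go.py .6212 .0055 .08 2.89
```

```text
scene [(np.int32(58), array([0.6217, 0.0097]))]
side [(np.int32(59), array([0.6181, 0.0091])), (np.int32(4), array([ 0.6226, -0.0246]))]
t 25.65 pos [ 0.595  -0.0341  0.0791] rpy [ 3.141 -0.005  2.889] width 0.0633 q [-0.15  0.25  1.45  0.    1.44 -1.47]
shift [-0.0155  0.0449 -0.0009] turn [ 0.    -0.005 -0.001] rows 0.9501869596554583 0.032255963331115835
```

Call:
{"fn": "step_arm", "kwargs": {"steps": [{"jaw":0,"tx":-0.008,"ty":0.028,"tz":0,"ax":0,"ay":-0.004,"az":0},{"jaw":0,"tx":-0.0125,"ty":0.043,"tz":0,"ax":0,"ay":-0.004,"az":0},{"jaw":0,"tx":-0.0136,"ty":0.0475,"tz":0,"ax":0,"ay":-0.004,"az":0},{"jaw":0,"tx":-0.0136,"ty":0.0475,"tz":0.01,"ax":0,"ay":-0.004,"az":0},{"jaw":0,"tx":-0.0136,"ty":0.0475,"tz":0.025,"ax":0,"ay":-0.004,"az":0},{"jaw":0,"tx":-0.0136,"ty":0.0475,"tz":0.034,"ax":0,"ay":-0.004,"az":0},{"jaw":0,"tx":-0.0136,"ty":0.0475,"tz":0.039,"ax":0,"ay":-0.004,"az":0},{"jaw":0,"tx":-0.0136,"ty":0.0475,"tz":0.041,"ax":0,"ay":-0.004,"az":0}]}}

```text
time: 26.45
tool_pos: [0.6189, 0.0079, 0.0367]
ee_rot: [-3.141, -0.003, 2.888]
wrist_force: [-0.5, -0.3, -1.8]
width: 0.0634
```

```bash
python3 go.py .620 .0085 .0356 2.89
```

```text
t 26.45 pos [0.6189 0.0079 0.0367] rpy [-3.141e+00 -3.000e-03  2.888e+00] width 0.0634 q [-0.08  0.33  1.44  0.    1.37 -1.4 ]
shift [-0.0009  0.0009  0.0011] turn [-0.    -0.003 -0.002] rows 0.033909256302629615 0.02372182489885254
```

Call:
{"fn": "step_arm", "kwargs": {"steps": [{"jaw":0,"tx":-0.001,"ty":0.001,"tz":0.001,"ax":0,"ay":0,"az":0},{"jaw":0,"tx":-0.001,"ty":0.001,"tz":0.002,"ax":0,"ay":0,"az":0},{"jaw":0,"tx":-0.001,"ty":0.001,"tz":0.002,"ax":0,"ay":0,"az":0},{"jaw":0,"tx":-0.001,"ty":0.001,"tz":0.002,"ax":0,"ay":0,"az":0}]}}

```text
time: 26.85
tool_pos: [0.6206, 0.0083, 0.0356]
ee_rot: [-3.141, -0.002, 2.888]
wrist_force: [-0.9, -0.5, 1.1]
width: 0.0633
```

The pot is in contact with the trivet. I'll release and rise.

Call:
{"fn": "step_arm", "kwargs": {"steps": [{"jaw":1,"tx":0,"ty":0,"tz":0,"ax":0,"ay":0,"az":0},{"jaw":1,"tx":0,"ty":0,"tz":0,"ax":0,"ay":0,"az":0},{"jaw":1,"tx":0,"ty":0,"tz":0,"ax":0,"ay":0,"az":0},{"jaw":1,"tx":0,"ty":0,"tz":0,"ax":0,"ay":0,"az":0},{"jaw":1,"tx":0,"ty":0,"tz":-0.03,"ax":0,"ay":0,"az":0},{"jaw":1,"tx":0,"ty":0,"tz":-0.07,"ax":0,"ay":0,"az":0},{"jaw":1,"tx":0,"ty":0,"tz":-0.11,"ax":0,"ay":0,"az":0},{"jaw":1,"tx":0,"ty":0,"tz":-0.15,"ax":0,"ay":0,"az":0}]}}

```text
time: 27.65
tool_pos: [0.6206, 0.0084, 0.187]
ee_rot: [-3.141, -0.002, 2.888]
wrist_force: [0.7, 0.3, 0.4]
width: 0.0938
```

```bash
python3 go.py .35 .1 .25 2.89
```

```text
t 27.65 pos [0.6206 0.0084 0.187 ] rpy [-3.141e+00 -2.000e-03  2.888e+00] width 0.0938 q [-0.08  0.25  1.23 -0.    1.66 -1.4 ]
shift [ 0.285   0.0209 -0.0625] turn [-0.    -0.002 -0.002] rows 5.850466555843879 0.016611938590674835
```

Retracting for a clear view, then a final check.

Call:
{"fn": "step_arm", "kwargs": {"steps": [{"jaw":1,"tx":0.035,"ty":0.003,"tz":-0.02,"ax":0,"ay":0,"az":0},{"jaw":1,"tx":0.075,"ty":0.006,"tz":-0.04,"ax":0,"ay":0,"az":0},{"jaw":1,"tx":0.115,"ty":0.009,"tz":-0.06,"ax":0,"ay":0,"az":0},{"jaw":1,"tx":0.155,"ty":0.012,"tz":-0.06,"ax":0,"ay":0,"az":0},{"jaw":1,"tx":0.195,"ty":0.015,"tz":-0.06,"ax":0,"ay":0,"az":0},{"jaw":1,"tx":0.235,"ty":0.018,"tz":-0.06,"ax":0,"ay":0,"az":0},{"jaw":1,"tx":0.265,"ty":0.02,"tz":-0.06,"ax":0,"ay":0,"az":0},{"jaw":1,"tx":0.28,"ty":0.02,"tz":-0.06,"ax":0,"ay":0,"az":0}]}}

```text
time: 28.45
tool_pos: [0.3526, 0.0987, 0.248]
ee_rot: [3.141, -0.0, 2.89]
wrist_force: [0.3, -0.9, 0.4]
width: 0.0944
```

```bash
cat > e.py <<'E'
from fit import *
C={n:camera_model(n) for n in("scene","side")};I={}
for n in C: I[n],_=snapshot(n)
a=I["scene"][100:300,260:480,::-1];b=I["side"][90:290,240:460,::-1]
cv2.imwrite("pics/f1.png",cv2.resize(np.hstack([a,b]),None,fx=1.8,fy=1.8,interpolation=cv2.INTER_CUBIC))
T=dict(caddy=(.6163,.2498,.063),glass_tray=(.6365,-.2633,-.112),trivet=(.620,.0085,0))
J=dict(tub_squat=("caddy",.619,.205,.006),tub_tall=("caddy",.612,.292,.006),tumbler_short=("glass_tray",.641,-.218,.006),tumbler_tall=("glass_tray",.632,-.309,.006),skewer_holder=(0,.46,.26,0),pepper_mill=(0,.45,.36,0))
for q,(t,x,y,z) in J.items():
    vs=[]
    for n in C:
        L=[(np.hypot(*(ground((np.nonzero(d["pixels"])[1].mean(),np.nonzero(d["pixels"])[0].mean()),C[n],M[q][:,2].max()/2)-[x,y])),d["pixels"]) for d in silhouettes(n,q)]
        L=[l for l in L if l[0]<.05]
        if L: vs.append((min(L,key=lambda l:l[0])[1],C[n]))
    if not vs: print(q,"unseen");continue
    p,f=fit(M[q]+[0,0,z],vs,(x,y),False);print(q,len(vs),p.round(3),round(f,3),end=" ")
    if t: X=T[t];print("local",R.from_euler("z",-X[2]).apply([p[0]-X[0],p[1]-X[1],0])[:2].round(3))
    else: print()
E
python3 e.py; python3 -c "
from bench import *
o=get_obs();print(o['time'],o['tool_pos'],o['width'])"
```

```text
tub_squat 2 [0.62  0.202] 0.15 local [ 0.001 -0.048]
tub_tall 2 [0.61  0.295] 0.266 local [-0.004  0.045]
tumbler_short 2 [ 0.642 -0.217] 0.133 local [0.    0.047]
tumbler_tall 2 [ 0.634 -0.309] 0.051 local [ 0.002 -0.045]
skewer_holder 2 [0.457 0.243] 0.727 
pepper_mill 2 [0.448 0.361] 0.256 
29.15 [0.35480944 0.09783006 0.24732478] 0.09440771810576516
```

View pics/f1.png

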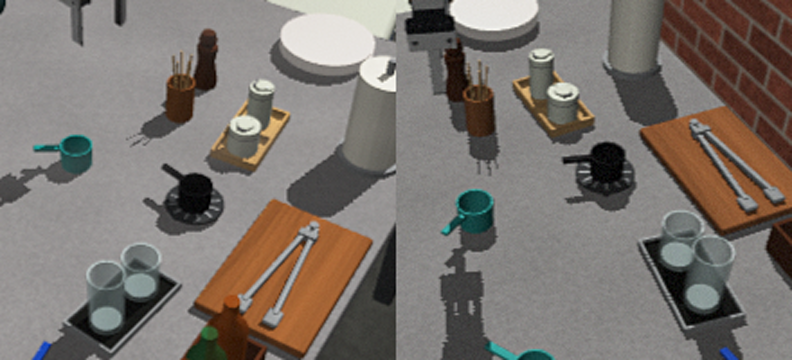

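Both views show every item upright in its place, the pot centred on the trivet and the bystanders where they started. I'll hand it in.

```bash
python3 -c "
from bench import *
print(close_job())"
```

```text
the job is handed in; nothing more can be done
None
```

The shelf is tidied and the job is handed in at about 29 s on the robot's clock. Both tubs are in the caddy, one per bay. Both tumblers are side by side on the steel tray, and the black pot is on the trivet.

**Last checks, all within limits:**

| Item | Place | Position in that frame (x, y) |
|---|---|---|
| tub_squat | caddy | +1, −48 mm |
| tub_tall | caddy | −4, +45 mm |
| tumbler_short | tray | 0, +47 mm |
| tumbler_tall | tray | +2, −45 mm |

- **Pot:** I let go of it within about 1 mm of the trivet centre I had measured. The two ways of measuring that centre differed by about 3 mm. I did not measure the pot again after releasing it. In the last pictures it looks centred and level.
- **Set-down:** each item reached the expected floor height before I let go. The tall tub pressed down with about 17 N at contact, harder than the others, and shifted about 4 mm.
- **Bystanders:** the pepper mill measured within about 1 mm of its first fit. The skewer holder's final fit was poor (0.73 mismatch) and I had no matching first fit, so its unchanged position rests on the pictures and on nothing having touched it.
- **Weaker fit:** the tall tub's final fit was also loose (0.27 mismatch), but it agrees with where the arm let go of it.

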